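Put the freezer sticks away in the sliding-lid cooler by colour

ROBOT

A 6-joint arm with a two-finger parallel gripper is mounted at the origin on the work surface. World frame = base frame: x ahead of the robot, y to its left, z up, the work surface at z = 0. Lengths are in m, angles in rad, forces in N, time in s.
With the tool pointing down it reaches from about 0.425 to 0.95 m from the base axis. Payload 3.5 kg.
Tool frame: the origin (TCP) lies midway between the tips of the shut fingers; the grasp point (between the pads) lies 19 mm behind it; z points along the fingers, y is the line along which they close (so a half turn about z gives the same grasp; the last joint's range is limited). The gripper opens to 85 mm and grips with 20 to 120 N. Pads are 22 mm wide; open, the fingers measure 114 mm over their backs; the gripper's body (76 mm by 85 mm) begins 54 mm behind the grasp point. The pads swing forward as they close: fully open they stand 13 mm farther back than shut.
Start: joints at [1.066, 0.286, 1.577, -0, 1.279, -0.15], TCP at [0.234, 0.633, 0.231] pointing down, gripper open.
Joint ranges: [-2.77, 2.77], [-0.9, 2.22], [0.21, 2.48], [-1.53, 4.67], [0.24, 2.81], [-2.84, 2.84]. Speed limits (rad/s): [2.79, 2.79, 3.14, 3.14, 3.14, 3.14].

INTERFACE

Orientations are given as a unit quaternion [x, y, z, w].
In Python, from plant import ctrl, cams, order gives the robot as it stands.
- The arm moves only by the tool move_arm, never from a script. Its argument "plan" is one flat list of numbers, 7 for each row, row after row: the shift along the world's x, y, z in mm, then the turn, a rotation vector about the world's x, y, z in degrees, then the finger opening in mm, from 0 to 85.4. A call has 1 to 12 rows; each row shifts and turns the commanded pose from where the row before left it; what a row does not reach is not made up. A row lasts 1/10 s, in which the tool goes at most 50 mm and 8.59 degrees, less where a joint would pass 70% of its speed; a pose out of reach is approached as far as the arm can. A call is refused whole if a number of a shift passes 50 or a number of a turn 8.59, either way. A call with a gripper value outside its range is refused whole. The fingers move at their own pace and stop on an object; "newtons" is the grip in N (left out, the last holds). Time passes only in rows, so rows that do not move let the fingers close. It gives the time, the measured TCP pose, the force, the opening and the grip force at its end, in the units of the state.
- ctrl.get_state(): the state, without advancing time (a new reading comes with each control period).
- cams.read_camera(name): name is "scene" or "top"; returns a dict with "color" (400x640x3 uint8, red, green, blue), "fov_y" (degrees; the focal length in pixels is half the picture's height over the tangent of half this angle, whatever the lens; pixels are square), "cx", "cy" (the principal point, pixels), "origin" and "orientation" of the camera in the world. Camera axes: x right, y up, looking along -z (the intrinsics and any distortion apply to the point x, -y, -z); pixel columns grow to the right and rows downward; lengths in m; the calibration is good to about 2 mm. A picture is of the moment at which its call begins. There is no depth.
- order.sign_off(): hands the job in; it is judged then, once.
The state is a dict: "time": time; "qpos": joint angles; "dq": joint speeds; "joint_efforts": joint torques, N m; "eef_pos": TCP position; "tcp_rot": TCP orientation; "contact_force": force on the tool from outside, world axes, zero at the start; "wrist_torque": the same for the moment, N m; "opening": opening from 0.0 (shut) to 1.0 (fully open); "finger_force": force on a finger pad.
Only numpy, scipy, OpenCV 4.12 (cv2) and the standard library are available. Lean on these libraries where they do the work, as an engineer would, in place of code of your own. Each camera call takes 0.05 s, during which the arm holds its last target. There are 200 camera calls.

TASK

Put the freezer sticks that are lying out on the patio trolley back into the cooler: slide its flush lid fully open by pressing down on it, lay all the blue sticks in the blue tray and all the orange ones in the orange tray, lying below the lid, then slide the lid fully shut in the same way. Leave the glass tumbler and the copper mug standing where they are.

Things in the scene. Friction and masses are not known exactly. Their poses are not given: they have to be found in the camera images.
- cooler: white countertop cooler, fixed, 234 (x) by 284 (y) mm, 84 mm tall; origin at the centre of its underside, z up. In its own frame the two loading bays lie side by side under the lid in the -y half and a grey deck, 10 mm below the rim, fills the +y half. Rim and end walls are 10 mm thick.
- lid (a joint): travel in m of the sliding lid along the cooler's own +y: 0 fully shut over both bays, 0.13 fully open over the deck. A flat dark-brown wooden panel (two thin brass inlay lines), 213 by 133 by 8 mm, flush with the rim and without handle or notch; about 2 N of friction holds it wherever it is left, it can only slide, and it stands any downward press of up to 25 N. The fingers grip it by friction of about 0.5 or more, so a press of 8 to 16 N drags it.
- lid_mid (a point): centre of the lid's top face, 84 mm above the table; moves with the lid; its y axis is the sliding direction (+y opens)
- tray_blue: blue open tray, fixed in one of the two bays (which one varies): 106 (x) by 126 (y) by 62 mm tall outside, walls and floor 3 mm; origin at the centre of its underside (12 mm above the table), axes as the cooler's. Its rim is 2 mm below the shut lid.
- tray_orange: orange open tray in the other bay, same sizes and origin
- tumbler: empty cut-glass tumbler, 72 mm wide at the rim, 85 mm tall, stands among the sticks; origin at the centre of its underside, z its axis; leave it standing where it is
- mug: empty copper-toned mule mug, 84 mm wide, 90 mm tall, on a cork coaster; origin at the centre of its underside, z its axis; leave it standing
- blue1: sealed blue plastic freezer stick, 90 (its x axis, length) by 24 (y) by 20 mm (z), 35 to 70 g; origin at its centre; lies on the table flat, 10 mm above it, at the start; may be absent (None)
- blue2: sealed blue plastic freezer stick, 90 (its x axis, length) by 24 (y) by 20 mm (z), 35 to 70 g; origin at its centre; lies on the table flat, 10 mm above it, at the start; may be absent (None)
- blue3: sealed blue plastic freezer stick, 90 (its x axis, length) by 24 (y) by 20 mm (z), 35 to 70 g; origin at its centre; lies on the table flat, 10 mm above it, at the start; may be absent (None)
- orange1: sealed orange plastic freezer stick, 90 (its x axis, length) by 24 (y) by 20 mm (z), 35 to 70 g; origin at its centre; lies on the table flat, 10 mm above it, at the start; may be absent (None)
- orange2: sealed orange plastic freezer stick, 90 (its x axis, length) by 24 (y) by 20 mm (z), 35 to 70 g; origin at its centre; lies on the table flat, 10 mm above it, at the start; may be absent (None)
- orange3: sealed orange plastic freezer stick, 90 (its x axis, length) by 24 (y) by 20 mm (z), 35 to 70 g; origin at its centre; lies on the table flat, 10 mm above it, at the start; may be absent (None)
Things that resemble listed ones, but are neither listed nor needed, are in the scene too. Leave any green or pink look-alike of the orange1 alone.

How it is judged:
By the outcome, as a careful person would: the job done as asked, in the order asked, and still so for the second after the job is handed in, with the robot touching nothing.
Of blue1, blue2, blue3, orange1, orange2, orange3 only 4 to 6 are there at a start; the rules pass over those that are not, and their reading is None.
At some moment in a run one of blue1, blue2, blue3, orange1, orange2, orange3 may be knocked a few centimetres aside while the robot is not near it.
Once in a run the grip may slacken for a moment while it holds something.
It also fails if it takes over 210 s, if anything falls off the work surface, if the arm or the gripper's body presses on something with over 40 N, if the wrist force passes 120 N, or if a joint passes its speed limit or range.

## Working session

There is one attempt and no reset: what is moved stays moved. The work goes in short steps, Python scripts to look and compute and a tool call to move; the robot and the scene stay as the last step left them, time stands still between calls to the robot, and variables do not carry over. Pictures are saved under pics/ and viewed, at most 14 in all, crops included, and the job is handed in when it is done.

Besides the shell and the picture viewer there is one more tool, called after "Call:" in YAML: its name, and indented under it one key for each argument. move_arm: Moves the arm, as the interface text tells. Its arguments: {"type":"object","properties":{"plan":{"type":"array","items":{"type":"number"}},"newtons":{"type":"number"}},"required":["plan"]}

```bash
ls; mkdir -p pics
python3 - <<'E'
from plant import ctrl,cams
import cv2
s=ctrl.get_state();print(s)
for n in("scene","top"):
    c=cams.read_camera(n);cv2.imwrite(f"pics/{n}0.png",c["color"][:,:,::-1]);c.pop("color");print(n,c)
E
```

```text
pics
{'time': 0.0, 'qpos': array([ 1.06602431e+00,  2.87156204e-01,  1.57818306e+00, -3.34887003e-07,
        1.27858295e+00, -1.49988660e-01]), 'dq': array([ 2.27062302e-04,  2.34467929e-03, -3.77240705e-04, -8.86876381e-05,
       -2.22125548e-04, -8.04904822e-04]), 'joint_efforts': array([-7.73835800e-04, -4.05971074e+01, -2.92628253e+01, -7.97999405e-05,
        5.75276950e-03,  5.26286588e-07]), 'eef_pos': array([0.23413104, 0.63239507, 0.2299502 ]), 'tcp_rot': array([ 1.76462620e-01,  9.84306653e-01, -1.10296762e-03, -3.74399049e-04]), 'contact_force': array([ 0.27958583, -0.22396654,  0.16032199]), 'wrist_torque': array([-0.04065509,  0.01196949, -0.05176631]), 'finger_force': 0.0, 'opening': 0.9966925129933553}
scene {'fov_y': 57.00951509281404, 'cx': 321.3930070367976, 'cy': 198.71999346908143, 'origin': array([ 1.15296017, -0.03136769,  0.88431014]), 'orientation': array([0.19808558, 0.23290852, 0.71908436, 0.624046  ])}
top {'fov_y': 50.52931673968986, 'cx': 313.1884200833324, 'cy': 197.73336750154425, 'origin': array([ 0.49003395, -0.13213827,  1.0045253 ]), 'orientation': array([-0.05572889,  0.04269301,  0.71617142, -0.69438469])}
```

View pics/scene0.png

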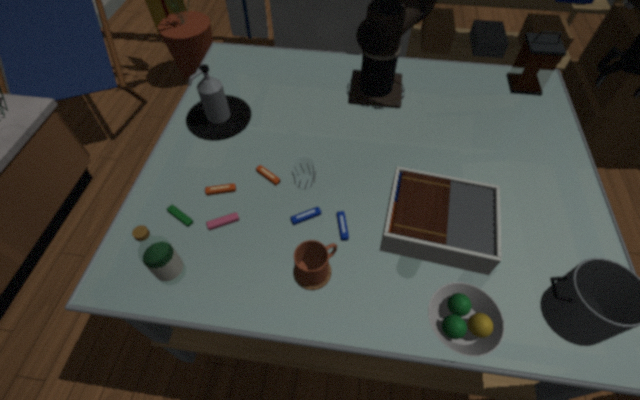

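View pics/top0.png

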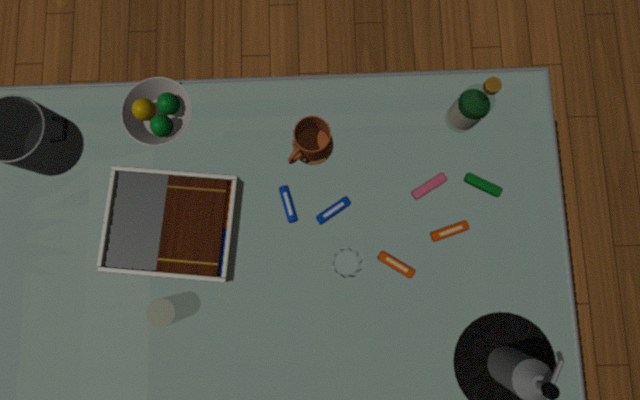

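```bash
cat > h.py <<'E'
import numpy as np,cv2
from scipy.spatial.transform import Rotation as R
from plant import ctrl,cams
def cam(n,save=None):
    c=cams.read_camera(n)
    if save: cv2.imwrite(f"pics/{save}.png",c["color"][:,:,::-1])
    c["f"]=200/np.tan(np.radians(c["fov_y"]/2));c["R"]=R.from_quat(c["orientation"]).as_matrix();return c
def proj(c,p):
    q=(np.atleast_2d(p)-c["origin"])@c["R"]
    return np.c_[c["cx"]+c["f"]*q[:,0]/-q[:,2],c["cy"]-c["f"]*q[:,1]/-q[:,2]]
def ray(c,uv,z):
    uv=np.atleast_2d(uv).astype(float)
    d=np.c_[(uv[:,0]-c["cx"])/c["f"],-(uv[:,1]-c["cy"])/c["f"],-np.ones(len(uv))]@c["R"].T
    return c["origin"]+d*((z-c["origin"][2])/d[:,2])[:,None]
HUE={"blue":(105,125),"orange":(5,16),"pink":(160,178),"green":(50,80)}
def blobs(c,col,z=0.018,lo=60,hi=600):
    """stick outlines: centre (m), long-axis angle (deg), length, width, pixel"""
    h=cv2.cvtColor(c["color"],cv2.COLOR_RGB2HSV)
    m=cv2.inRange(h,(HUE[col][0],110,60),(HUE[col][1],255,255))
    m=cv2.morphologyEx(m,cv2.MORPH_CLOSE,np.ones((5,5)))
    out=[]
    for k in cv2.findContours(m,cv2.RETR_EXTERNAL,cv2.CHAIN_APPROX_NONE)[0]:
        if not lo<cv2.contourArea(k)<hi: continue
        w=ray(c,k[:,0],z)[:,:2]
        (x,y),(a,b),t=cv2.minAreaRect((w*1000).astype(np.float32))
        if a<b:a,b,t=b,a,t+90
        out.append((round(x),round(y),round((t+90)%180-90),round(a),round(b),k[:,0].mean(0).round().tolist()))
    return out
E
python3 - <<'E'
from h import *
S,T=cam("scene"),cam("top")
print("base/tcp in scene,top",proj(S,[[0,0,0],[.234,.633,.23]]).round(),proj(T,[[0,0,0],[.234,.633,.23]]).round())
for n,c in(("S",S),("T",T)):
    for k in HUE: print(n,k,blobs(c,k))
h=cv2.cvtColor(T["color"],cv2.COLOR_RGB2HSV)
m=cv2.inRange(h,(5,60,20),(20,255,140));
# cooler outer corners by eye from the views, at rim height
print(ray(T,[[112,168],[239,177],[226,281],[98,271]],.084).round(4)[:,:2])
print(ray(S,[[395,169],[500,186],[498,268],[384,235]],.084).round(4)[:,:2])
for n,c,b in(("s",S,(370,150,150,130)),("t",T,(80,150,180,150))):
    x,y,w,hh=b;cv2.imwrite(f"pics/crop_{n}.png",cv2.resize(np.clip(c["color"][y:y+hh,x:x+w,::-1]*1.8,0,255).astype(np.uint8),None,fx=4,fy=4,interpolation=2))
a,b=[cv2.imread(f"pics/crop_{n}.png") for n in"st"]
E
```

```text
base/tcp in scene,top [[375.  89.]
 [612.  94.]] [[ 269.  485.]
 [-109.  417.]]
S blue [(619, -55, 15, 91, 21, [342.0, 225.0]), (602, -161, -57, 86, 26, [306.0, 216.0])]
S orange [(964, 503, -70, 90, 11, [591.0, 396.0]), (754, -123, -14, 112, 105, [314.0, 267.0]), (819, -914, 35, 96, 52, [9.0, 253.0]), (571, 146, -88, 150, 95, [410.0, 225.0]), (545, -427, -72, 88, 28, [220.0, 189.0]), (432, 175, 83, 136, 12, [426.0, 181.0]), (472, -300, 57, 92, 23, [268.0, 175.0]), (-411, -500, 16, 326, 20, [269.0, 19.0])]
S pink [(653, -387, -58, 77, 19, [222.0, 221.0])]
S green [(852, 241, 20, 45, 34, [458.0, 325.0]), (797, 256, 8, 44, 32, [463.0, 303.0]), (755, -523, 23, 28, 26, [161.0, 247.0]), (649, -513, 61, 87, 17, [180.0, 215.0])]
T blue [(599, -161, -57, 87, 22, [333.0, 210.0]), (617, -55, 15, 88, 21, [288.0, 204.0])]
T orange [(469, -301, 57, 89, 23, [396.0, 264.0]), (542, -428, -72, 90, 22, [449.0, 231.0])]
T pink [(648, -388, -59, 87, 19, [429.0, 186.0])]
T green [(648, -513, 62, 87, 23, [482.0, 184.0]), (849, 250, -16, 108, 40, [161.0, 113.0]), (853, -504, 17, 55, 41, [471.0, 100.0])]
[[0.7011 0.3311]
 [0.6711 0.046 ]
 [0.4452 0.0751]
 [0.4744 0.3533]]
[[0.455  0.074 ]
 [0.4765 0.3592]
 [0.727  0.3216]
 [0.6749 0.0528]]
```

View pics/crop_t.png

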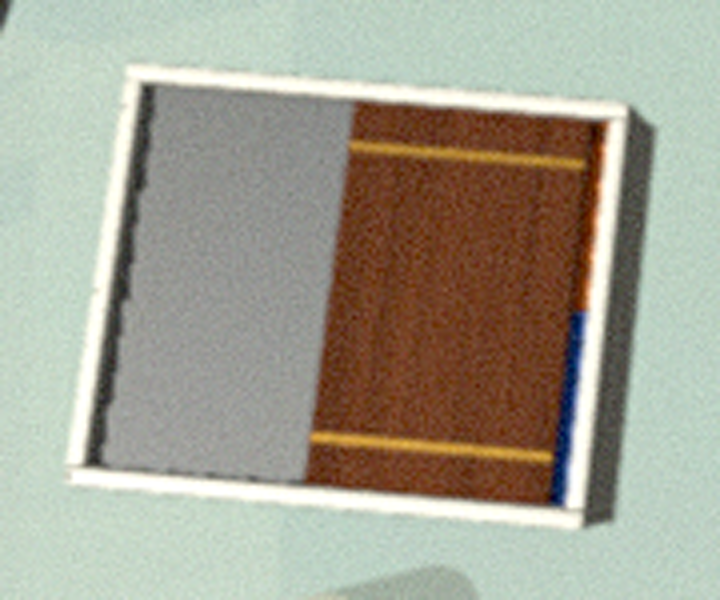

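View pics/crop_s.png

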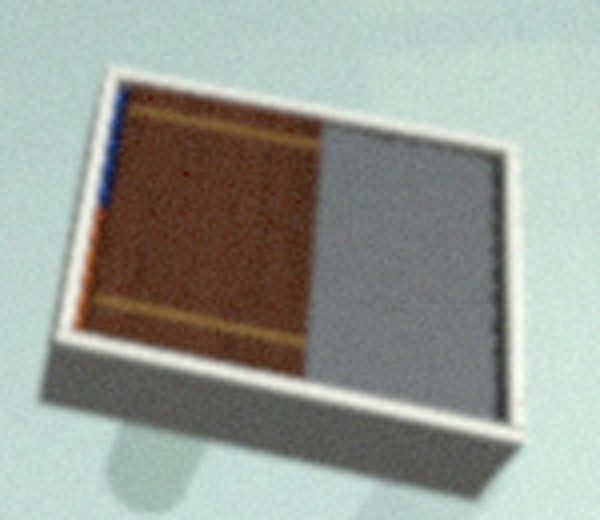

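The scene shot shows four sticks. Blue is at (342,225) and (306,216), orange at (220,189) and (268,175). The pink (222,221) and green (180,215) sticks are look-alikes to leave alone. The tumbler is at (303,175) and the mug at (312,265). The crops show the lid slightly ajar, with the blue tray on the robot side (top crop, lower right) and the orange tray on the far side.

Run:
```python
from h import *
S,T=cam("scene"),cam("top")
loc=np.array([[117,142],[117,-142],[-117,-142],[-117,142]])/1000.
for n,c,uv in(("T",T,[[112.5,167],[237,175.7],[225.7,281.3],[97,269.5]]),("S",S,[[500.5,258],[384,234],[397,167],[499.5,186.7]])):
    w=ray(c,uv,.084)[:,:2]
    A,_=cv2.estimateAffinePartial2D(loc.astype(np.float32),w.astype(np.float32))
    print(n,"centre",A[:,2].round(4),"yaw",np.degrees(np.arctan2(A[1,0],A[0,0])).round(2),"scale",np.hypot(A[0,0],A[1,0]).round(3),(w-(loc@A[:,:2].T+A[:,2])).round(3).tolist())
    np.save("A"+n,A)
A=(np.load("AT.npy")+np.load("AS.npy"))/2
# lid open-side edge at rim height, by eye in the crops
for c,uv in((T,[[80+352/4,150+102/4],[80+303/4,150+480/4]]),(S,[[370+305/4,150+375/4],[370+322/4,150+120/4]])):
    w=ray(c,uv,.084)[:,:2]; print("lid edge in cooler",((w-A[:,2])@A[:,:2]).round(4).tolist())
print("tumbler rim T",ray(T,[[347,263]],.085).round(3),ray(T,[[347,263]],.0).round(3),"S",ray(S,[[303,163],[303,185]],.085).round(3).tolist(),ray(S,[303,180],0).round(3))
print("mug T",ray(T,[314,132],.09).round(3),"S",ray(S,[311,251],.09).round(3))
```

```text
T centre [0.5749 0.203 ] yaw -6.36 scale 0.986 [[-0.002, 0.001], [0.0, -0.001], [-0.0, -0.001], [0.002, 0.001]]
S centre [0.5744 0.2051] yaw -6.42 scale 0.975 [[-0.004, 0.001], [-0.0, -0.002], [0.001, -0.001], [0.003, 0.002]]
lid edge in cooler [[0.1023, 0.012], [-0.1017, 0.0116]]
lid edge in cooler [[0.101, 0.0121], [-0.1007, 0.0113]]
tumbler rim T [[ 0.476 -0.185  0.085]] [[ 0.474 -0.19   0.   ]] S [[0.47, -0.188, 0.085], [0.548, -0.174, 0.085]] [[ 0.465 -0.193  0.   ]]
mug T [[ 0.766 -0.123  0.09 ]] S [[ 0.747 -0.12   0.09 ]]
```

Call:
move_arm:
  plan: [27,-39,-5,0,0,0,0,27,-39,-5,0,0,0,0,27,-39,-5,0,0,0,0,27,-39,-5,0,0,0,0,27,-39,-5,0,0,0,0,27,-39,-5,0,0,0,0,27,-39,-5,0,0,0,0,27,-39,-5,0,0,0,0,27,-39,-5,0,0,0,0,27,-39,-5,0,0,0,0,27,-39,-5,0,0,0,0,27,-39,-5,0,0,0,0]
  newtons: 40

```text
time: 1.5
eef_pos: [0.5594, 0.1632, 0.1714]
tcp_rot: [0.177, 0.984, 0.0, 0.0]
contact_force: [0.9, 0.8, -0.2]
opening: 0.002
finger_force: 0.0
```

Call:
move_arm:
  plan: [5,-6,-20,0,0,0,0,4,-5,-20,0,0,0,0,0,0,-20,0,0,0,0,0,0,-10,0,0,0,0,0,0,-5,0,0,0,0,0,0,0,0,0,0,0,0,0,0,0,0,0,0]

```text
time: 2.2
eef_pos: [0.5681, 0.1543, 0.0974]
tcp_rot: [0.176, 0.984, 0.0, 0.001]
contact_force: [0.1, -0.7, -0.3]
opening: 0.002
finger_force: 0.0
```

Call:
move_arm:
  plan: [0,0,-4,0,0,0,0,0,0,-4,0,0,0,0,0,0,-3,0,0,0,0,0,0,-2,0,0,0,0,0,0,0,0,0,0,0]

```text
time: 2.7
eef_pos: [0.5674, 0.154, 0.0841]
tcp_rot: [0.176, 0.984, -0.0, -0.0]
contact_force: [-2.5, -0.8, 4.0]
opening: 0.002
finger_force: 2.1
```

Call:
move_arm:
  plan: [0,0,-1,0,0,0,0,0,0,-1,0,0,0,0,0,0,0,0,0,0,0]

```text
time: 3.0
eef_pos: [0.5675, 0.154, 0.084]
tcp_rot: [0.176, 0.984, -0.0, -0.001]
contact_force: [-7.4, -0.5, 12.6]
opening: 0.001
finger_force: 6.6
```

Call:
move_arm:
  plan: [1,8,0,0,0,0,0,1.1,10,0,0,0,0,0,1.1,10,0,0,0,0,0,1.1,10,0,0,0,0,0,1.1,10,0,0,0,0,0,1.1,10,0,0,0,0,0,0,0,0,0,0,0,0]

```text
time: 3.7
eef_pos: [0.5742, 0.2138, 0.0841]
tcp_rot: [0.176, 0.984, 0.001, -0.0]
contact_force: [-6.1, 1.8, 11.3]
opening: -0.002
finger_force: 5.7
```

Call:
move_arm:
  plan: [1.1,10,0,0,0,0,0,1.1,10,0,0,0,0,0,1.1,10,0,0,0,0,0,1.1,10,0,0,0,0,0,1.1,10,0,0,0,0,0,1.1,8,0,0,0,0,0,0,0,0,0,0,0,0]

```text
time: 4.4
eef_pos: [0.5807, 0.2718, 0.084]
tcp_rot: [0.176, 0.984, 0.001, -0.0]
contact_force: [-4.6, 2.8, 10.4]
opening: -0.002
finger_force: 5.3
```

Run:
```python
from h import *
c=cam("top");x,y,w,h=80,150,180,150
cv2.imwrite("pics/lid1.png",cv2.resize(np.clip(c["color"][y:y+h,x:x+w,::-1]*1.8,0,255).astype(np.uint8),None,fx=4,fy=4,interpolation=2))
```

```text
(no output)
```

View pics/lid1.png

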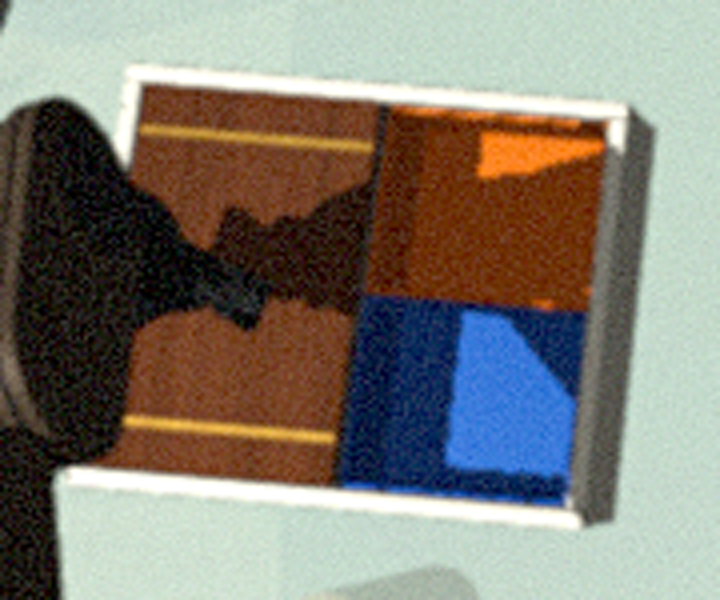

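Lid nearly open; blue tray near side (crop ~(460,390)), orange far side (~(490,200)). Push on to the stop.

Call:
move_arm:
  plan: [0.4,4,0,0,0,0,0,0.4,4,0,0,0,0,0,0,0,0,0,0,0,0]

```text
time: 4.75
eef_pos: [0.5824, 0.277, 0.084]
tcp_rot: [0.176, 0.984, -0.001, 0.001]
contact_force: [-4.6, -5.0, 10.5]
opening: -0.004
finger_force: 5.3
```

Run:
```python
from h import *
A=np.load("AT.npy");c=cam("top")
h=cv2.cvtColor(c["color"],cv2.COLOR_RGB2HSV)
# lid/tray boundary: points along lines of constant local x, step in local y, report colour
for lx in(-.085,.085):
    for ly in np.arange(-.02,.013,.002):
        p=A[:,:2]@[lx,ly]+A[:,2];u=proj(c,[*p,.084])[0].round().astype(int);print(lx,round(ly,3),c["color"][u[1],u[0]].tolist(),end=" ")
    print()
```

```text
-0.085 -0.02 [6, 19, 38] -0.085 -0.018 [4, 12, 30] -0.085 -0.016 [9, 27, 34] -0.085 -0.014 [11, 14, 35] -0.085 -0.012 [5, 18, 37] -0.085 -0.01 [0, 16, 48] -0.085 -0.008 [18, 24, 44] -0.085 -0.006 [18, 24, 44] -0.085 -0.004 [29, 33, 33] -0.085 -0.002 [28, 29, 24] -0.085 -0.0 [39, 26, 24] -0.085 0.002 [60, 33, 4] -0.085 0.004 [71, 43, 18] -0.085 0.006 [70, 46, 28] -0.085 0.008 [65, 42, 20] -0.085 0.01 [66, 40, 20] -0.085 0.012 [66, 40, 20] 
0.085 -0.02 [41, 5, 0] 0.085 -0.018 [49, 25, 4] 0.085 -0.016 [44, 22, 9] 0.085 -0.014 [40, 2, 0] 0.085 -0.012 [60, 30, 4] 0.085 -0.01 [83, 44, 6] 0.085 -0.008 [70, 37, 21] 0.085 -0.006 [36, 23, 21] 0.085 -0.004 [32, 29, 31] 0.085 -0.002 [32, 29, 31] 0.085 -0.0 [36, 20, 19] 0.085 0.002 [64, 43, 21] 0.085 0.004 [79, 49, 16] 0.085 0.006 [86, 60, 24] 0.085 0.008 [91, 62, 23] 0.085 0.01 [99, 71, 34] 0.085 0.012 [72, 48, 22]
```

Call:
move_arm:
  plan: [0,0,20,0,0,0,0,0,0,40,0,0,0,0,4,-30,10,0,0,0,0,4,-38,0,0,0,5,45,4,-38,0,0,0,5,45,4,-38,0,0,0,5,45,4,-38,0,0,0,5,45,4,-38,0,0,0,5,45,4,-38,0,0,0,5,45,4,-38,0,0,0,5,45,4,-36,0,0,0,0,45,0,0,0,0,0,0,45]

```text
time: 6.0
eef_pos: [0.6178, -0.0583, 0.1513]
tcp_rot: [-0.125, 0.992, -0.001, 0.0]
contact_force: [0.2, 0.2, -0.1]
opening: 0.526
finger_force: 0.0
```

Run:
```python
from h import *
s=ctrl.get_state();y=R.from_quat(s["tcp_rot"]).as_matrix()[:,1];print("tooly",np.degrees(np.arctan2(y[1],y[0])))
for n in("scene","top"):
    c=cam(n)
    for k in("blue","orange"):print(n,k,[b for b in blobs(c,k) if b[1]<0])
```

```text
tooly 104.39582289537671
scene blue [(620, -55, 15, 89, 21, [342.0, 225.0]), (601, -159, -57, 83, 26, [306.0, 216.0])]
scene orange [(747, -115, 3, 125, 103, [315.0, 264.0]), (546, -428, -72, 85, 27, [220.0, 189.0]), (-408, -499, 16, 333, 19, [269.0, 19.0])]
top blue [(598, -161, -57, 87, 22, [333.0, 210.0])]
top orange [(469, -301, 57, 86, 20, [396.0, 264.0]), (542, -428, -72, 90, 22, [449.0, 231.0])]
```

Call:
move_arm:
  plan: [1,3,-40,0,0,0.6,45,0,0,-40,0,0,0,45,0,0,-35,0,0,0,45,0,0,-20,0,0,0,45,0,0,-10,0,0,0,45,0,0,-2,0,0,0,45,0,0,0,0,0,0,45,0,0,0,0,0,0,0,0,0,0,0,0,0,0,0,0,0,0,0,0,0,0,0,0,0,0,0,0]
  newtons: 60

```text
time: 7.2
eef_pos: [0.62, -0.0514, 0.0065]
tcp_rot: [-0.133, 0.991, -0.001, 0.002]
contact_force: [-0.5, 0.8, 7.0]
opening: 0.256
finger_force: 62.2
```

Call:
move_arm:
  plan: [0,0,30,0,0,0,0,0,0,40,0,0,-8,0,0,0,40,0,0,-8,0,-10,17,36,0,0,-8,0,-14,24,0,0,0,-8,0,-14,24,0,0,0,-8,0,-14,24,0,0,0,-8,0,-14,24,0,0,0,-8,0,-14,24,0,0,0,-8,0,-14,24,0,0,0,-8,0,-14,24,0,0,0,-8,0,-14,24,0,0,0,-8,0]

```text
time: 8.4
eef_pos: [0.4954, 0.1587, 0.1502]
tcp_rot: [0.595, 0.803, -0.0, -0.0]
contact_force: [0.0, -0.3, 0.2]
opening: 0.264
finger_force: 61.4
```

Call:
move_arm:
  plan: [-8,11,0,0,0,-8,0,0,0,0,0,0,-8,0,0,0,0,0,0,-7,0,0,0,0,0,0,0,0,0,0,0,0,0,0,0]

```text
time: 8.9
eef_pos: [0.4882, 0.1688, 0.1502]
tcp_rot: [0.741, 0.672, -0.0, -0.0]
contact_force: [-0.5, -0.2, -0.1]
opening: 0.261
finger_force: 61.4
```

```bash
cat >> h.py <<'E'
def look(name):
    s=ctrl.get_state();y=R.from_quat(s["tcp_rot"]).as_matrix()[:,1];print("t",s["time"],"tcp",s["eef_pos"].round(4),"tooly",np.degrees(np.arctan2(y[1],y[0])).round(1),"op",round(s["opening"]*85.4,1),"ff",s["finger_force"])
    a=[]
    for n,(x,y,w,h) in(("scene",(290,70,260,210)),("top",(60,90,260,210))):
        a.append(cv2.resize(np.clip(cam(n)["color"][y:y+h,x:x+w,::-1]*1.8,0,255).astype(np.uint8),None,fx=1.53,fy=1.53,interpolation=2))
    cv2.imwrite(f"pics/{name}.png",np.hstack(a))
E
python3 - <<'E'
from h import *
look("hold1")
E
```

```text
t 8.9 tcp [0.4882 0.1688 0.1502] tooly -5.6 op 22.3 ff 61.41715407371521
```

View pics/hold1.png

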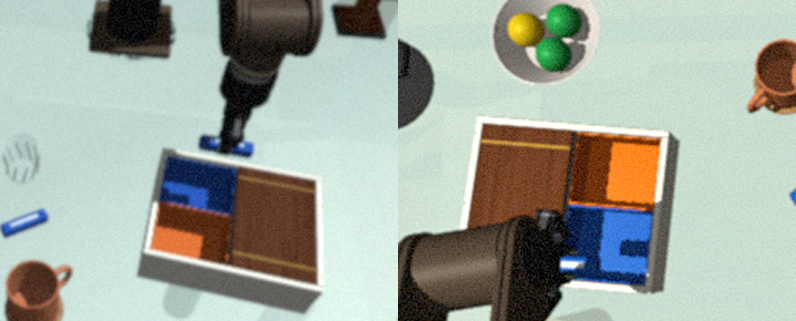

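Stick held, aligned along cooler y (scene crop (226,146), top crop (572,264)).

Call:
move_arm:
  plan: [14,-25,0,0,0,-0.8,0,0,0,-30,0,0,0,0,0,0,-40,0,0,0,0,0,0,-30,0,0,0,0,0,0,-15,0,0,0,0,0,0,-10,0,0,0,0,0,0,0,0,0,0,0]

```text
time: 9.7
eef_pos: [0.5081, 0.1437, 0.0278]
tcp_rot: [0.746, 0.666, 0.005, 0.004]
contact_force: [8.3, -0.7, 0.1]
opening: 0.26
finger_force: 66.2
```

Call:
move_arm:
  plan: [5,0,0,0,0,0,0,4,0,0,0,0,0,0,0,0,-3,0,0,0,0,0,0,0,0,0,0,0]

```text
time: 10.1
eef_pos: [0.5107, 0.1439, 0.0216]
tcp_rot: [0.746, 0.666, -0.001, -0.0]
contact_force: [0.1, -0.3, 0.0]
opening: 0.257
finger_force: 65.9
```

Call:
move_arm:
  plan: [0,0,12,0,0,0,0,0,0,8,0,0,0,0,-4,0.5,0,0,0,0,0,-4,0.5,0,0,0,0,0,-3,0,0,0,0,0,0,0,0,0,0,0,0,0]

```text
time: 10.7
eef_pos: [0.4993, 0.145, 0.0419]
tcp_rot: [0.746, 0.666, -0.001, -0.0]
contact_force: [-0.2, 0.1, -0.5]
opening: 0.261
finger_force: 65.9
```

Call:
move_arm:
  plan: [0,0,-5,0,0,0,0,0,0,-5,0,0,0,0,0,0,0,0,0,0,0]

```text
time: 11.0
eef_pos: [0.5047, 0.1451, 0.0345]
tcp_rot: [0.746, 0.665, 0.004, 0.003]
contact_force: [7.6, 0.4, 1.4]
opening: 0.257
finger_force: 66.2
```

Call:
move_arm:
  plan: [0,0,5,0,0,0,0,0,0,0,0,0,0,0,0,0,0,0,0,0,32,0,0,0,0,0,0,32,0,0,0,0,0,0,32,0,0,0,0,0,0,34,0,0,20,0,0,0,34,0,0,40,0,0,0,34,0,0,40,0,0,0,34]

```text
time: 11.9
eef_pos: [0.4983, 0.1448, 0.1362]
tcp_rot: [0.746, 0.666, -0.002, -0.002]
contact_force: [1.6, -0.1, -0.6]
opening: 0.399
finger_force: 0.0
```

Call:
move_arm:
  plan: [11,-34,2,0,0,4.4,45,11,-34,2,0,0,4.4,45,11,-34,0,0,0,4.4,45,11,-34,0,0,0,4.4,45,11,-34,0,0,0,4.4,45,11,-34,0,0,0,4.4,45,11,-34,0,0,0,4.4,45,11,-34,0,0,0,4.4,45,11,-33,0,0,0,4.4,45,0,0,0,0,0,0,45]

```text
time: 12.9
eef_pos: [0.5994, -0.1635, 0.1402]
tcp_rot: [0.478, 0.878, -0.0, -0.001]
contact_force: [-0.0, -0.2, 0.8]
opening: 0.528
finger_force: 0.0
```

Run:
```python
from h import *
for n in("scene","top"):
    c=cam(n)
    for k in("blue","orange"):print(n,k,[b for b in blobs(c,k) if b[1]<0])
look("b2")
```

```text
scene blue [(602, -160, -57, 87, 26, [306.0, 216.0])]
scene orange [(748, -122, -2, 125, 96, [313.0, 266.0]), (551, -438, -76, 64, 26, [215.0, 189.0]), (485, -280, 56, 44, 23, [273.0, 178.0]), (-408, -499, 16, 333, 19, [269.0, 19.0])]
top blue []
top orange [(469, -300, 57, 87, 22, [396.0, 264.0]), (542, -429, -72, 89, 22, [449.0, 231.0])]
t 13.0 tcp [ 0.5984 -0.1601  0.1398] tooly 33.0 op 45.1 ff 0.0
```

View pics/b2.png

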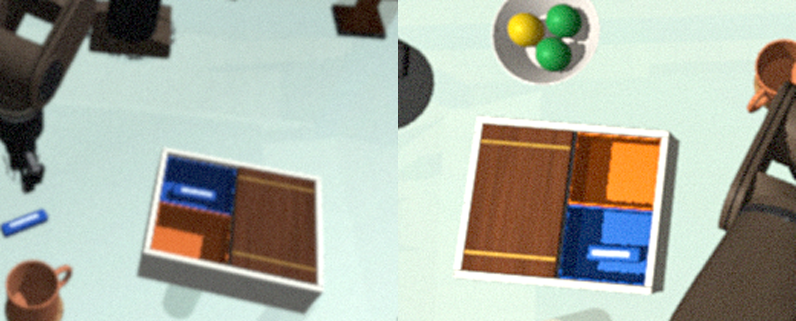

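Blue A lies flat in the blue tray (top crop (610,254)); lid fully over the deck.

Call:
move_arm:
  plan: [1,0,-35,0,0,0,45,0,0,-40,0,0,0,45,0,0,-35,0,0,0,45,0,0,-18,0,0,0,45,0,0,-7,0,0,0,45,0,0,0,0,0,0,45,0,0,0,0,0,0,0,0,0,0,0,0,0,0,0,0,0,0,0,0,0,0,0,0,0,0,0,0]

```text
time: 14.1
eef_pos: [0.6018, -0.1605, 0.0085]
tcp_rot: [0.477, 0.879, 0.0, 0.002]
contact_force: [-0.0, 1.3, 6.6]
opening: 0.262
finger_force: 61.7
```

Run:
```python
from h import *
A=np.load("AT.npy");A=A.copy();A[:,:2]/=np.hypot(A[0,0],A[1,0])
T,S=cam("top"),cam("scene")
for c,u in((T,[198.6,256]),(S,[290+197/1.53,70+193/1.53])):
    w=ray(c,u,.035)[0,:2];print("blueA",w.round(4),"local",((w-A[:,2])@A[:,:2]).round(4))
```

```text
blueA [0.5006 0.1488] local [-0.0678 -0.062 ]
blueA [0.5044 0.1501] local [-0.0642 -0.0604]
```

Call:
move_arm:
  plan: [0,0,30,0,0,0,0,0,0,40,0,0,0,0,0,0,40,0,0,0,0,-6,26,25,0,0,-4,0,-8,36,0,0,0,-5,0,-8,36,0,0,0,-5,0,-8,36,0,0,0,-5,0,-8,36,0,0,0,-5,0,-8,36,0,0,0,-5,0,-8,36,0,0,0,-5,0,-8,36,0,0,0,-5,0,-8,28,0,0,0,-0.4,0]

```text
time: 15.4
eef_pos: [0.5296, 0.1477, 0.1413]
tcp_rot: [0.745, 0.667, 0.0, -0.0]
contact_force: [0.2, 0.1, -0.5]
opening: 0.263
finger_force: 61.0
```

Call:
move_arm:
  plan: [0,0,0,0,0,0,0,0,0,0,0,0,0,0]

```text
time: 15.6
eef_pos: [0.5301, 0.1462, 0.1412]
tcp_rot: [0.745, 0.668, -0.0, 0.0]
contact_force: [-0.8, -0.0, -0.8]
opening: 0.264
finger_force: 61.0
```

Call:
move_arm:
  plan: [2,0,-30,0,0,0,0,0,0,-40,0,0,0,0,0,0,-20,0,0,0,0,0,0,-8,0,0,0,0,0,0,0,0,0,0,0]

```text
time: 16.1
eef_pos: [0.5319, 0.1449, 0.0422]
tcp_rot: [0.746, 0.666, -0.001, -0.001]
contact_force: [0.6, -0.4, -0.1]
opening: 0.262
finger_force: 61.0
```

Call:
move_arm:
  plan: [0,0,-4,0,0,0,0,0,0,0,0,0,0,0,0,0,0,0,0,0,32,0,0,0,0,0,0,32,0,0,0,0,0,0,32,0,0,20,0,0,0,32,0,0,40,0,0,0,32,0,0,40,0,0,0,32]

```text
time: 16.9
eef_pos: [0.5315, 0.146, 0.1397]
tcp_rot: [0.745, 0.667, -0.001, -0.001]
contact_force: [0.7, -0.8, 0.8]
opening: 0.375
finger_force: 0.0
```

Call:
move_arm:
  plan: [-5,-37,0,0,0,-2.2,45,-5,-37,0,0,0,-2.2,45,-5,-37,0,0,0,-2.2,45,-5,-37,0,0,0,-2.2,45,-5,-37,0,0,0,-2.2,45,-5,-37,0,0,0,-2.2,45,-5,-37,0,0,0,-2.2,45,-5,-37,0,0,0,-2.2,45,-5,-37,0,0,0,-2.2,45,-5,-37,0,0,0,-2.2,45,-5,-37,0,0,0,-2.2,45,-6,-40,0,0,0,-2.4,45]

```text
time: 18.1
eef_pos: [0.4711, -0.3023, 0.1397]
tcp_rot: [0.879, 0.477, 0.0, 0.0]
contact_force: [-0.0, -0.2, 0.1]
opening: 0.526
finger_force: 0.0
```

Run:
```python
from h import *
for n in("scene","top"):
    c=cam(n)
    for k in("blue","orange"):print(n,k,[b for b in blobs(c,k)])
look("b3")
```

```text
scene blue [(476, 140, 83, 102, 93, [411.0, 194.0])]
scene orange [(963, 505, -70, 90, 11, [592.0, 396.0]), (744, -121, -5, 132, 99, [315.0, 263.0]), (620, 277, 87, 151, 22, [466.0, 240.0]), (579, 121, -7, 101, 89, [403.0, 223.0]), (441, 303, 84, 137, 31, [470.0, 190.0]), (545, -427, -72, 82, 26, [221.0, 189.0]), (472, -300, 57, 92, 23, [268.0, 175.0])]
top blue []
top orange [(482, -281, 57, 41, 22, [387.0, 259.0]), (546, -440, -72, 63, 21, [455.0, 228.0])]
t 18.2 tcp [ 0.471  -0.3054  0.1402] tooly -33.2 op 44.8 ff 0.0
```

View pics/b3.png

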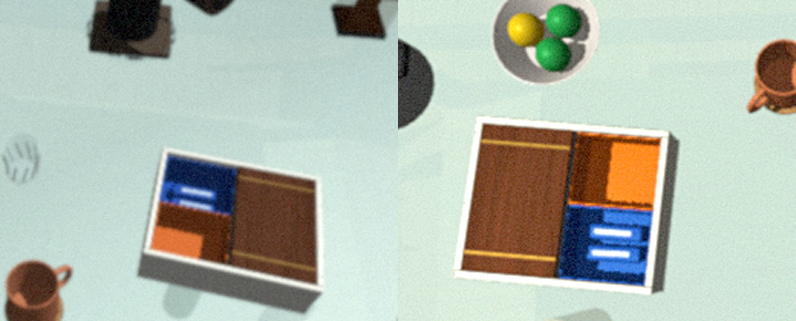

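Both blue sticks lie side by side in the blue tray (top crop (612,232), (612,254)).

Call:
move_arm:
  plan: [0,5,-35,0,0,0,45,0,0,-40,0,0,0,45,0,0,-35,0,0,0,45,0,0,-18,0,0,0,45,0,0,-6,0,0,0,45,0,0,0,0,0,0,45,0,0,0,0,0,0,0,0,0,0,0,0,0,0,0,0,0,0,0,0,0,0,0,0,0,0,0,0]

```text
time: 19.3
eef_pos: [0.4727, -0.2969, 0.0074]
tcp_rot: [0.879, 0.478, 0.001, 0.002]
contact_force: [0.0, 1.5, 5.8]
opening: 0.263
finger_force: 61.8
```

Call:
move_arm:
  plan: [0,0,30,0,0,0,0,0,0,40,0,0,0,0,0,0,40,0,0,0,0,10,27,26,0,0,3,0,15,40,0,0,0,3,0,15,40,0,0,0,3,0,15,40,0,0,0,3,0,15,40,0,0,0,3,0,15,40,0,0,0,3,0,15,40,0,0,0,3,0,15,40,0,0,0,3,0,15,40,0,0,0,3,0]

```text
time: 20.5
eef_pos: [0.6016, 0.0526, 0.1414]
tcp_rot: [0.742, 0.67, 0.0, 0.0]
contact_force: [0.7, -0.7, -1.0]
opening: 0.263
finger_force: 61.0
```

Call:
move_arm:
  plan: [15,40,0,0,0,0,0,15,40,0,0,0,0,0,4,10,0,0,0,0,0,0,0,0,0,0,0,0,0,0,0,0,0,0,0]

```text
time: 21.0
eef_pos: [0.6349, 0.1401, 0.141]
tcp_rot: [0.743, 0.67, -0.001, -0.0]
contact_force: [-0.4, -0.5, -0.4]
opening: 0.259
finger_force: 61.0
```

Run:
```python
from h import *
look("hold3")
```

```text
t 21.0 tcp [0.6349 0.1401 0.141 ] tooly -5.9 op 22.1 ff 61.02739334106445
```

Call:
move_arm:
  plan: [0,-2,-30,0,0,-0.5,0,0,0,-40,0,0,0,0,0,0,-20,0,0,0,0,0,0,-10,0,0,0,0,0,0,0,0,0,0,0,0,0,0,0,0,0,0]

```text
time: 21.7
eef_pos: [0.6364, 0.1384, 0.0427]
tcp_rot: [0.746, 0.666, 0.001, 0.001]
contact_force: [0.1, -0.4, -0.2]
opening: 0.264
finger_force: 62.7
```

Call:
move_arm:
  plan: [-1,0,-3,0,0,0,0,0,0,0,0,0,0,0,0,0,0,0,0,0,32,0,0,0,0,0,0,32,0,0,0,0,0,0,34,0,0,20,0,0,0,34,0,0,40,0,0,0,34,0,0,40,0,0,0,34]

```text
time: 22.5
eef_pos: [0.6337, 0.139, 0.1389]
tcp_rot: [0.746, 0.666, -0.001, -0.001]
contact_force: [0.8, -0.2, 0.8]
opening: 0.402
finger_force: 0.0
```

Call:
move_arm:
  plan: [-6,-42,0,0,0,2,45,-6,-42,0,0,0,2,45,-6,-42,0,0,0,2,45,-6,-42,0,0,0,2,45,-6,-42,0,0,0,2,45,-6,-42,0,0,0,2,45,-6,-42,0,0,0,2,45,-6,-42,0,0,0,2,45,-6,-42,0,0,0,2,45,-6,-42,0,0,0,2,45,-6,-42,0,0,0,2,45,-6,-42,0,0,0,2.4,45]

```text
time: 23.7
eef_pos: [0.5622, -0.3668, 0.139]
tcp_rot: [0.587, 0.809, -0.0, 0.001]
contact_force: [0.5, 0.0, 0.9]
opening: 0.525
finger_force: 0.0
```

Call:
move_arm:
  plan: [-10,-32,0,0,0,0,45,-9,-31,0,0,0,0,45,0,0,0,0,0,0,45]

```text
time: 24.0
eef_pos: [0.5421, -0.4322, 0.139]
tcp_rot: [0.59, 0.808, -0.001, 0.001]
contact_force: [-0.8, 0.4, -0.4]
opening: 0.529
finger_force: 0.0
```

Run:
```python
from h import *
for n in("scene","top"):
    c=cam(n)
    for k in("blue","orange"):print(n,k,[b for b in blobs(c,k)])
look("b4")
```

```text
scene blue [(466, 141, -6, 111, 102, [412.0, 187.0])]
scene orange [(963, 504, -70, 92, 10, [591.0, 396.0]), (744, -121, -5, 133, 99, [316.0, 263.0]), (619, 276, 88, 151, 23, [466.0, 240.0]), (579, 128, 83, 104, 101, [404.0, 222.0]), (449, 300, 83, 134, 17, [470.0, 190.0]), (546, -428, -72, 85, 27, [220.0, 189.0])]
top blue []
top orange [(541, -426, -72, 85, 23, [447.0, 231.0])]
t 24.1 tcp [ 0.5432 -0.4285  0.1386] tooly 17.9 op 44.7 ff 0.0
```

View pics/b4.png

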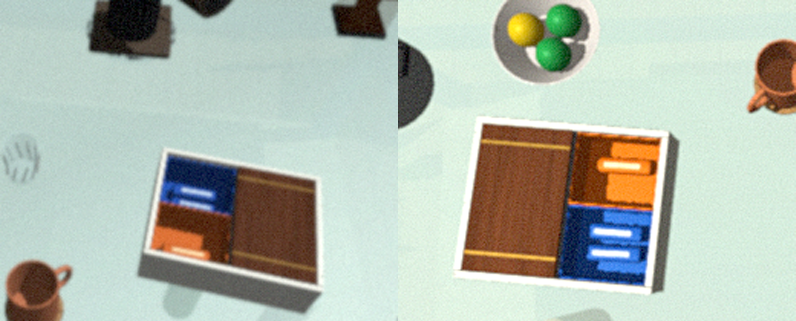

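Orange A lies in the orange tray (top crop (622,166)). The gripper is over the last stick, so I'll descend and grip.

Call:
move_arm:
  plan: [0,0,-35,0,0,0,45,0,0,-40,0,0,0,45,0,0,-35,0,0,0,45,0,0,-17,0,0,0,45,0,0,-6,0,0,0,45,0,0,0,0,0,0,45,0,0,0,0,0,0,0,0,0,0,0,0,0,0,0,0,0,0,0,0,0,0,0,0,0,0,0,0]

```text
time: 25.2
eef_pos: [0.5449, -0.4295, 0.0083]
tcp_rot: [0.588, 0.809, -0.0, 0.002]
contact_force: [-0.0, 0.2, 5.3]
opening: 0.263
finger_force: 61.8
```

Run:
```python
from h import *
A=np.load("AT.npy").copy();A[:,:2]/=np.hypot(A[0,0],A[1,0])
T,S=cam("top"),cam("scene")
for c,u in((T,[60+(622-398)/1.53,90+166/1.53]),(S,[290+190/1.53,70+251/1.53])):
    w=ray(c,u,.035)[0,:2];print("orangeA",w.round(4),"local",((w-A[:,2])@A[:,:2]).round(4))
```

```text
orangeA [0.6325 0.1317] local [ 0.0651 -0.0644]
orangeA [0.6316 0.1369] local [ 0.0636 -0.0594]
```

Call:
move_arm:
  plan: [0,0,30,0,0,0,0,0,0,40,0,0,0,0,0,0,40,0,0,0,0,3,28,25,0,0,-2,0,4,42,0,0,0,-2,0,4,42,0,0,0,-2,0,4,42,0,0,0,-2,0,4,42,0,0,0,-2,0,4,42,0,0,0,-2,0,4,42,0,0,0,-2,0,4,42,0,0,0,-2,0,4,42,0,0,0,-2,0]

```text
time: 26.5
eef_pos: [0.5781, -0.0624, 0.1406]
tcp_rot: [0.708, 0.706, 0.0, 0.0]
contact_force: [-0.1, 0.5, -0.1]
opening: 0.259
finger_force: 61.0
```

Call:
move_arm:
  plan: [5,42,0,0,0,-2,0,5,42,0,0,0,-2,0,5,42,0,0,0,-2,0,5,42,0,0,0,-0.4,0,4,36,0,0,0,0,0,0,0,0,0,0,0,0,0,0,0,0,0,0,0]

```text
time: 27.2
eef_pos: [0.6021, 0.1405, 0.1403]
tcp_rot: [0.745, 0.667, -0.0, 0.0]
contact_force: [0.5, 0.1, -0.1]
opening: 0.263
finger_force: 61.0
```

Call:
move_arm:
  plan: [1,-2,-30,0,0,0,0,0,0,-40,0,0,0,0,0,0,-20,0,0,0,0,0,0,-11,0,0,0,0,0,0,0,0,0,0,0,0,0,0,0,0,0,0]

```text
time: 27.8
eef_pos: [0.6044, 0.1373, 0.0405]
tcp_rot: [0.746, 0.666, 0.001, 0.001]
contact_force: [0.6, -0.1, -0.3]
opening: 0.259
finger_force: 61.0
```

Call:
move_arm:
  plan: [0,0,-2,0,0,0,0,0,0,0,0,0,0,0,0,0,0,0,0,0,32,0,0,0,0,0,0,32,0,0,0,0,0,0,32,0,0,20,0,0,0,32,0,0,40,0,0,0,32,0,0,40,0,0,0,32,-6,32,0,0,0,0,0,-6,40,0,0,0,0,0,-6,40,0,0,0,0,0,-4,16,0,0,0,0,0]

```text
time: 29.0
eef_pos: [0.5806, 0.2689, 0.1377]
tcp_rot: [0.745, 0.667, 0.0, -0.0]
contact_force: [-1.0, -0.2, -0.3]
opening: 0.002
finger_force: 0.0
```

Run:
```python
from h import *
for n in("scene","top"):
    c=cam(n)
    for k in("blue","orange"):print(n,k,[b for b in blobs(c,k) if b[1]<0])
look("b5")
```

```text
scene blue []
scene orange [(744, -121, -5, 132, 98, [315.0, 263.0]), (-408, -501, 16, 333, 21, [269.0, 19.0])]
top blue []
top orange []
t 29.1 tcp [0.5805 0.2679 0.1372] tooly -6.2 op 0.1 ff 0.0
```

View pics/b5.png

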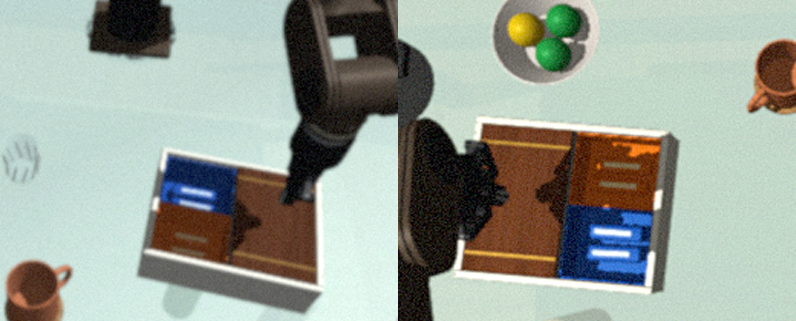

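All four sticks lie in their trays: orange labels at top crop (618,166) and (618,185), blue at (612,232) and (612,254). The mug and tumbler have not moved. Next I'll shut the lid.

Call:
move_arm:
  plan: [0,0,-25,0,0,0,0,0,0,-15,0,0,0,0,0,0,-8,0,0,0,0,0,0,-4,0,0,0,0,0,0,-2,0,0,0,0,0,0,0,0,0,0,0]

```text
time: 29.8
eef_pos: [0.582, 0.2656, 0.0841]
tcp_rot: [0.746, 0.666, 0.0, 0.0]
contact_force: [0.4, -0.0, -0.9]
opening: 0.001
finger_force: 0.0
```

Call:
move_arm:
  plan: [0,0,-1,0,0,0,0,0,0,-1,0,0,0,0,0,0,-1,0,0,0,0,0,0,0,0,0,0,0]

```text
time: 30.2
eef_pos: [0.5822, 0.2657, 0.084]
tcp_rot: [0.746, 0.666, 0.0, 0.001]
contact_force: [-5.9, -3.2, 13.6]
opening: -0.003
finger_force: 6.4
```

Call:
move_arm:
  plan: [-1,-8,0,0,0,0,0,-1.1,-10,0,0,0,0,0,-1.1,-10,0,0,0,0,0,-1.1,-10,0,0,0,0,0,-1.1,-10,0,0,0,0,0,-1.1,-10,0,0,0,0,0,0,0,0,0,0,0,0]

```text
time: 30.9
eef_pos: [0.5757, 0.2079, 0.084]
tcp_rot: [0.746, 0.666, 0.001, 0.0]
contact_force: [-5.9, -0.7, 12.9]
opening: 0.001
finger_force: 6.5
```

Call:
move_arm:
  plan: [-1.1,-10,0,0,0,0,0,-1.1,-10,0,0,0,0,0,-1.1,-10,0,0,0,0,0,-1.1,-10,0,0,0,0,0,-1.1,-10,0,0,0,0,0,-1.1,-10,0,0,0,0,0,0,0,0,0,0,0,0]

```text
time: 31.6
eef_pos: [0.5689, 0.1477, 0.084]
tcp_rot: [0.746, 0.666, 0.0, 0.0]
contact_force: [-6.7, -1.2, 13.9]
opening: -0.004
finger_force: 7.1
```

Call:
move_arm:
  plan: [-0.6,-5,0,0,0,0,0,-0.6,-5,0,0,0,0,0,-0.4,-4,0,0,0,0,0,-0.2,-2,0,0,0,0,0,0,0,0,0,0,0,0]

```text
time: 32.1
eef_pos: [0.5684, 0.134, 0.084]
tcp_rot: [0.746, 0.666, 0.003, -0.0]
contact_force: [-3.3, 6.0, 9.7]
opening: 0.004
finger_force: 5.5
```

Call:
move_arm:
  plan: [0,0,20,0,0,0,0,0,0,40,0,0,0,0,0,20,40,0,0,0,0,0,40,10,0,0,0,0,0,40,0,0,0,0,0,0,40,0,0,0,0,0,0,40,0,0,0,0,0,0,40,0,0,0,0,0,0,40,0,0,0,0,0,0,0,0,0,0,0,0]

```text
time: 33.1
eef_pos: [0.5658, 0.3965, 0.1904]
tcp_rot: [0.744, 0.668, 0.001, -0.0]
contact_force: [-0.4, -0.6, 0.7]
opening: -0.0
finger_force: 0.0
```

Run:
```python
from h import *
look("end")
```

```text
t 33.1 tcp [0.5658 0.3965 0.1904] tooly -6.2 op -0.0 ff 0.0
```

View pics/end.png

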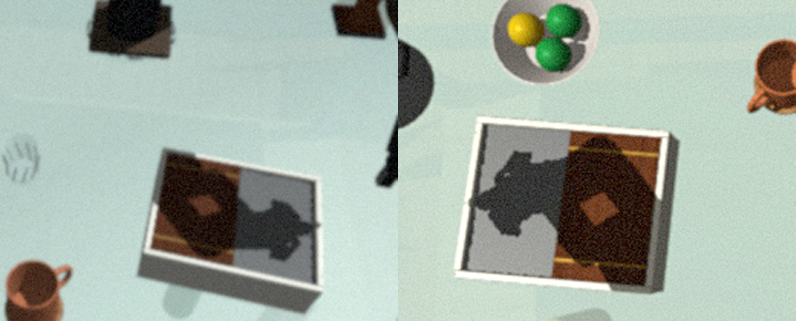

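The lid is shut against the -y wall with no tray strip showing (top crop, right edge at x≈655). The mug and tumbler are standing in place, so I'm handing the job in.

Run:
```python
from plant import order
print(order.sign_off())
```

```text
the job is handed in; nothing more can be done
None
```

I put the two blue and two orange sticks I could find into their matching trays, slid the lid fully shut, left the tumbler and mug where they stood, and handed the job in at about 33 s.

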